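# Tip the used sample pots into the wash basket

### The arm

A 6-joint arm with a two-finger parallel gripper is mounted at the origin on the work surface. World frame = base frame: x ahead of the robot, y to its left, z up, the work surface at z = 0. Lengths are in m, angles in rad, forces in N, time in s.
With the tool pointing down it reaches from about 0.425 to 0.95 m from the base axis. Payload 3.5 kg.
Tool frame: the origin (TCP) lies between the finger pads; the fingertips stand 19 mm ahead of it and the grasp point (between the pads) is the TCP; z points along the fingers, y is the line along which they close (so a half turn about z gives the same grasp; the last joint's range is limited). The gripper opens to 85 mm and grips with 20 to 120 N. Pads are 22 mm wide; open, the fingers measure 114 mm over their backs; the gripper's body (76 mm by 85 mm) begins 54 mm behind the grasp point. The pads swing forward as they close: fully open they stand 13 mm farther back than shut.
Start: joints at [1.172, 0.286, 1.577, -0, 1.279, -0.15], TCP at [0.166, 0.654, 0.223] pointing down, gripper open.
Joint ranges: [-2.77, 2.77], [-0.9, 2.22], [0.21, 2.48], [-1.53, 4.67], [0.24, 2.81], [-2.84, 2.84]. Speed limits (rad/s): [2.79, 2.79, 3.14, 3.14, 3.14, 3.14].

### API

Orientations are given as a unit quaternion [x, y, z, w].
In Python, from plant import monitor, eyes, ctrl gives the robot as it stands.
- The arm moves only by the shell command python3 -m handwheel 'ROWS' [FORCE]. ROWS is JSON, a list of rows, each a list of 7 numbers: the shift along the tool's x, y, z in units of 40 cm (1.0 is 40 cm), then the turn, a rotation vector about the tool's x, y, z in units of pi rad (1.0 is pi rad), then the opening, from -1 (shut) to 1 (fully open). A call has 1 to 12 rows; each row is the pose to reach, as a shift and turn from the pose commanded when the call began, along the tool's axes at that moment, turning the shorter way round; what a row does not reach only later rows make up. A row lasts 1/8 s, in which the tool goes at most 62.5 mm and 10.7 degrees, less where a joint would pass 70% of its speed; a pose out of reach is approached as far as the arm can. A call with a number of a shift or a turn outside -1 to 1 is refused whole. A call with a gripper value outside its range is refused whole. The fingers move at their own pace and stop on an object; FORCE is the grip in N (left out, the last holds). Time passes only in rows, so rows that repeat a pose let the fingers close. It gives the time, the measured TCP pose, the force, the opening and the grip force at its end, in the units of the state.
- monitor.get_state(): the state, without advancing time (a new reading comes with each control period).
- eyes.read_camera(name): name is "side" or "top" or "wrist"; returns the picture (420x560x3 uint8, red, green, blue); there is no depth.
- eyes.camera_params(name): a dict with "K" (3x3 intrinsics, pixels), "R" (3x3) and "t" (3): a world point X has camera coordinates R X + t. Camera axes: x right, y down, z forward; pixel columns grow to the right and rows downward; lengths in m; the calibration is good to about 2 mm. A picture is of the moment at which its call begins: read the wrist's pose just before it. camera_params takes no time and is no camera call; for the wrist camera it gives the pose at the moment of the call.
- ctrl.sign_off(): hands the job in; it is judged then, once.
The state is a dict: "time": time; "qpos": joint angles; "dq": joint speeds; "joint_efforts": joint torques, N m; "eef_pos": TCP position; "tcp_rot": TCP orientation; "contact_force": force on the tool from outside, world axes, zero at the start; "wrist_torque": the same for the moment, N m; "opening": opening from 0.0 (shut) to 1.0 (fully open); "finger_force": force on a finger pad.
Only numpy, scipy, OpenCV 4.12 (cv2) and the standard library are available. Lean on these libraries where they do the work, as an engineer would, in place of code of your own. Each camera call takes 0.05 s, during which the arm holds its last target. There are 200 camera calls.

### The job

Collect all four used orange sample pots in the blue wash basket: slide the basket along the bench, without lifting it, up against the tipping stand so that it sits under the tray's lip, tip the three pots out of the tray into it by swinging the hinged tray well up (its red bar is there to push on), and let the tray back down flat while the basket is still there. Then slide the loaded basket back onto its green mat; the fourth pot, left standing on the bench, goes into the basket too, whenever it suits you. Leave the bottles, beaker, yellow box and brush where they are.

Things in the scene. Friction and masses are not known exactly. Their poses are not given: they have to be found in the camera images.
- station: fixed tipping stand, teal and white housing 180 mm (x) by 190 mm (y) by 114 mm tall. Origin on the bench under the tray's hinge line, which runs along its x axis 125 mm up. Tray towards +y, basket's place on the -y side. The housing fills y = 15 to 205 mm; its face at y = 15 mm is the basket's stop: there the basket's origin is at x = 0, y = -71 mm.
- tray (a joint): tilt of the hinged steel tray, rad: 0 flat, 1.1 fully tipped (its +y end swings up; pots slide off the open -y lip by about 0.9 to 1.1). Falls back flat by its own weight, lightly damped. Flat: floor 131 mm above the bench, 152 mm wide in x, y = -20 mm (open lip) to 200 mm in the stand's frame, three walls up to 175 mm above the bench.
- push_bar (a point): middle of the tray's red round bar, 14 mm diameter, 160 mm long along the stand's x axis, on an arm at each end, 135 mm above the hinge (260 mm above the bench when flat). Pushing it towards the stand's -y tips the tray; the bar then swings on an arc of 135 mm radius about the hinge, over the basket. Pots pass under it.
- rear_lip (a point): middle of the black lip outside the tray's +y end wall, 100 mm wide, 22 mm deep, 8 mm thick, 171 mm above the bench when flat; turns with the tray
- basket: loose blue open basket, outside 180 mm (x) by 172 mm (y) by 95 mm tall, walls and floor 6 mm, 0.5 kg. Origin at the centre of its underside on the bench. A white handle bar stands out of its -y end; the +y end goes against the stand.
- basket_bar (a point): middle of the basket's white handle bar: 12 mm square, 110 mm long along the basket's x axis, 88 mm above the bench, 126 mm to -y of the basket's origin; 34 mm clear between it and the basket's wall, held by two brackets 50 mm either side of the middle
- mat: flat green mat 240 by 240 mm, 1 mm thick, fixed on the bench with nothing to catch on; origin at its centre. The basket stands on it at the start and must end with its box on it.
- pot0_mid (a point): closed orange plastic sample pot with a white screw cap, 46 mm diameter, 64 mm tall, 60 g; this point is its middle, 32 mm above its underside, z along the pot; starts standing in the tray
- pot1_mid (a point): closed orange plastic sample pot with a white screw cap, 46 mm diameter, 64 mm tall, 60 g; this point is its middle, 32 mm above its underside, z along the pot; starts standing in the tray
- pot2_mid (a point): closed orange plastic sample pot with a white screw cap, 46 mm diameter, 64 mm tall, 60 g; this point is its middle, 32 mm above its underside, z along the pot; starts standing in the tray
- pot3_mid (a point): closed orange plastic sample pot with a white screw cap, 46 mm diameter, 64 mm tall, 60 g; this point is its middle, 32 mm above its underside, z along the pot; starts standing alone on the bench
- bottle_amber: bystander: amber bottle, 64 mm diameter, 150 mm tall, origin under its centre
- bottle_clear: bystander: clear bottle, 72 mm diameter, 140 mm tall, origin under its centre
- bottle_white: bystander: white bottle, 60 mm diameter, 160 mm tall, origin under its centre
- beaker: bystander: glass beaker, 80 mm diameter, 100 mm tall, origin under its centre
- tip_box: bystander: yellow box 120 by 85 by 55 mm, origin under its centre
- brush: bystander: cleaning brush 200 mm long, lying on the bench, origin at its middle
There are look-alikes about, which are no part of the job. Leave any black look-alike of the part that bears pot3_mid alone.

How it is judged:
By the outcome, as a careful person would: the job done as asked, in the order asked, and still so for the second after the job is handed in, with the robot touching nothing.
It also fails if it takes over 69 s, if anything falls off the work surface, if the arm or the gripper's body presses on something with over 40 N, if the wrist force passes 120 N, or if a joint passes its speed limit or range.

## Working session

There is one attempt and no reset: what is moved stays moved. The work goes in short steps, Python scripts to look and compute and a shell command to move; the robot and the scene stay as the last step left them, time stands still between calls to the robot, and variables do not carry over. Pictures are saved under pics/ and viewed, at most 10 in all, crops included, and the job is handed in when it is done.

```bash
ls; mkdir -p pics; python3 - <<'E'
from plant import monitor, eyes
import cv2
s=monitor.get_state(); print(s)
for n in("top","side"):
    cv2.imwrite(f"pics/{n}0.png",eyes.read_camera(n)[:,:,::-1]); p=eyes.camera_params(n); print(n,p)
E
```

```text
pics
{'time': 0.0, 'qpos': array([ 1.17199225e+00,  2.87183040e-01,  1.57817630e+00, -6.11144719e-06,
        1.27857548e+00, -1.50016939e-01]), 'dq': array([ 6.37039005e-04,  1.78649598e-03,  3.73777347e-05,  8.51455729e-04,
       -2.35097268e-03,  1.01510204e-03]), 'joint_efforts': array([ 9.84156250e-04, -4.05979657e+01, -2.92625803e+01, -4.70515727e-05,
        5.90561220e-03, -4.99210870e-06]), 'eef_pos': array([0.16592481, 0.65359699, 0.22143598]), 'tcp_rot': array([ 1.24072049e-01,  9.92272521e-01, -1.12806188e-03, -3.14524449e-04]), 'contact_force': array([-0.74037564, -0.43678851,  0.22596014]), 'wrist_torque': array([ 0.01957611, -0.00696745,  0.02073489]), 'finger_force': 0.0, 'opening': 1.001815709072403}
top {'K': array([[396.34598436,   0.        , 276.08140488],
       [  0.        , 396.34598436, 213.3903948 ],
       [  0.        ,   0.        ,   1.        ]]), 'R': array([[ 0.01837428, -0.99967333, -0.01776574],
       [-0.99827781, -0.01735274, -0.05603833],
       [ 0.05571174,  0.01876481, -0.99827055]]), 't': array([0.00519623, 0.5406662 , 1.18504663])}
side {'K': array([[414.49041346,   0.        , 278.80416866],
       [  0.        , 414.49041346, 214.00119601],
       [  0.        ,   0.        ,   1.        ]]), 'R': array([[-0.91784752, -0.39647575,  0.0190504 ],
       [-0.30314474,  0.66918574, -0.67844949],
       [ 0.25624052, -0.6284882 , -0.73440001]]), 't': array([0.51593452, 0.25846929, 1.2863933 ])}
```

View pics/top0.png

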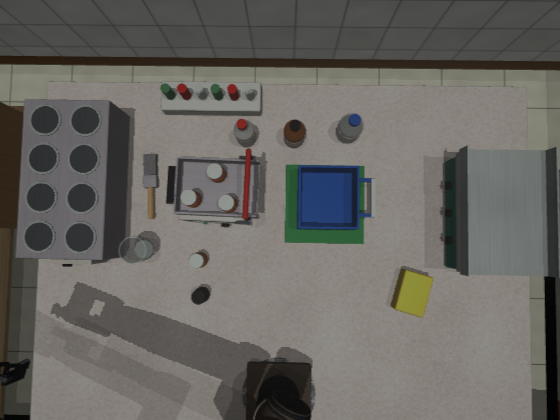

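View pics/side0.png

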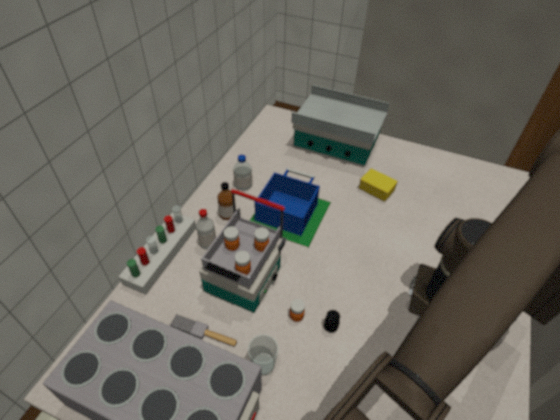

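Top view: the basket is at (328,197) on the mat with its handle on the right. The stand is at (215,190), with the red bar at x≈247 and the black rear lip at (171,184). Three pots are in the tray. On the bench there is a white-capped orange pot at (198,260) and a black look-alike at (201,295).

```bash
cat > h.py <<'E'
import numpy as np, cv2
from plant import monitor, eyes
from scipy.spatial.transform import Rotation as Ro
def ray(p,uv,z):
    K,R,t=p["K"],p["R"],p["t"]; C=-R.T@t
    d=(R.T@np.linalg.inv(K)@np.c_[np.atleast_2d(uv),np.ones(len(np.atleast_2d(uv)))].T).T
    return C+d*((z-C[2])/d[:,2])[:,None]
def proj(p,X):
    c=np.atleast_2d(X)@p["R"].T+p["t"]; q=c@p["K"].T; return q[:,:2]/q[:,2:]
def tool(target, rot=None):
    s=monitor.get_state(); R=Ro.from_quat(s["tcp_rot"])
    return R.inv().apply(np.array(target)-s["eef_pos"])/0.4
E
python3 - <<'E'
from h import *
np.set_printoptions(precision=4,suppress=True)
p=eyes.camera_params("top"); print("cam",-p["R"].T@p["t"])
im=cv2.imread("pics/top0.png"); hsv=cv2.cvtColor(im,cv2.COLOR_BGR2HSV)
def mask(lo,hi,x0,y0,x1,y1):
    m=cv2.inRange(hsv,lo,hi); k=np.zeros_like(m); k[y0:y1,x0:x1]=m[y0:y1,x0:x1]; return k
def big(m): return max(cv2.findContours(m,cv2.RETR_EXTERNAL,cv2.CHAIN_APPROX_NONE)[0],key=cv2.contourArea)
b=mask((100,120,30),(130,255,255),270,155,385,240)
bo=cv2.morphologyEx(b,cv2.MORPH_OPEN,np.ones((9,9)))
r=cv2.minAreaRect(big(bo)); box=cv2.boxPoints(r); print("basket",r,box)
print(ray(p,box,0.095)); 
g=mask((45,100,30),(85,255,255),270,155,385,260); r=cv2.minAreaRect(big(g|b)); 
gx=np.argwhere(g); print("mat bbox",gx.min(0),gx.max(0)); 
rd=mask((0,140,60),(8,255,255),238,140,260,230)|mask((172,140,60),(180,255,255),238,140,260,230)
c=cv2.minAreaRect(big(rd)); bx=cv2.boxPoints(c); print("red",c); 
e=np.array(sorted(bx,key=lambda q:q[1])); ends=np.array([e[:2].mean(0),e[2:].mean(0)]); E3=ray(p,ends,0.260); print(ends,E3,np.linalg.norm(E3[0]-E3[1]))
blk=cv2.inRange(hsv,(0,0,0),(180,255,40)); k=np.zeros_like(blk);k[160:210,160:178]=blk[160:210,160:178]
c=cv2.minAreaRect(big(k)); print("lip",c,ray(p,[c[0]],0.175))
w=cv2.inRange(hsv,(0,0,150),(180,60,255))
for (u,v,z) in((216,172,.195),(190,198,.195),(227,203,.195),(198,260,.064)):
    mm=np.zeros_like(w); cv2.circle(mm,(u,v),11,255,-1); sub=im[v-12:v+12,u-12:u+12]; 
    print("pot",u,v,ray(p,[(u,v)],z), hsv[v,u])
crop=im[100:310,120:390]; cv2.imwrite("pics/crop.png",cv2.resize(crop,None,fx=2.9,fy=2.8,interpolation=cv2.INTER_CUBIC))
E
```

```text
cam [ 0.4736 -0.0077  1.2134]
basket ((328.01776123046875, 197.0772705078125), (61.10408020019531, 63.334434509277344), 1.1017061471939087) [[296.8625 228.1512]
 [298.0803 164.8285]
 [359.173  166.0033]
 [357.9553 229.3261]]
[[ 0.4954 -0.046   0.095 ]
 [ 0.6754 -0.0466  0.095 ]
 [ 0.6747 -0.2197  0.095 ]
 [ 0.4952 -0.2175  0.095 ]]
mat bbox [165 285] [243 363]
red ((246.3486785888672, 183.49191284179688), (4.992840766906738, 69.16866302490234), 3.066485643386841)
[[248.1988 148.9571]
 [244.4986 218.0267]] [[0.6828 0.081  0.26  ]
 [0.5143 0.0862 0.26  ]] 0.1685268938667879
lip ((170.49717712402344, 184.06509399414062), (6.298397541046143, 36.1397705078125), 2.4895529747009277) [[0.6045 0.2929 0.175 ]]
pot 216 172 [[0.6353 0.1694 0.195 ]] [ 54   9 145]
pot 190 198 [[0.5665 0.2351 0.195 ]] [ 60   9 146]
pot 227 203 [[0.5551 0.1388 0.195 ]] [ 65  10 147]
pot 198 260 [[0.3987 0.2376 0.064 ]] [ 68  14 150]
```

View pics/crop.png

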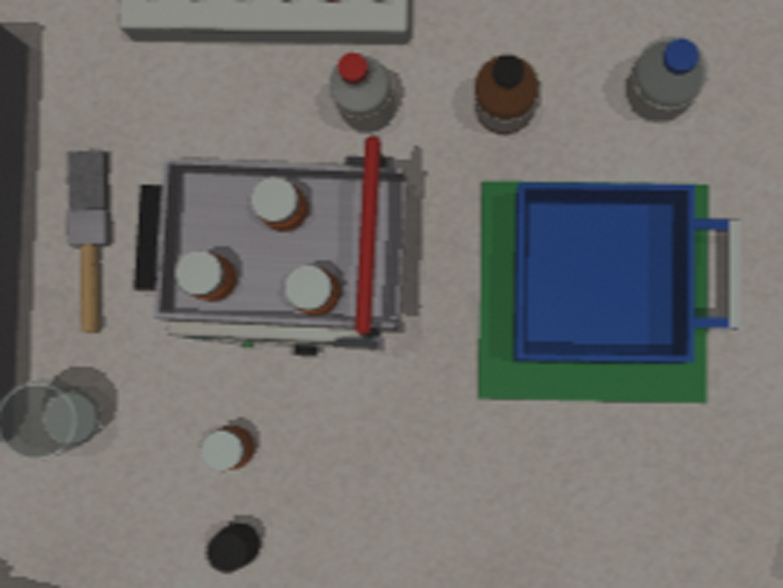

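The pot meant is the white-capped orange one at crop (228,449), which is top (198.6,260.4). The black one at crop (233,546) is the look-alike and I'll leave it. I'll put pot3 in the basket first, while the basket is empty.

```bash
python3 - <<'E'
from h import *
np.set_printoptions(precision=4,suppress=True)
p=eyes.camera_params("top"); print("mat",ray(p,[(285,165),(363.5,243.5),(324.2,204.2)],0.001)); P=ray(p,[(198.6,260.4)],.064)[0];print("pot3",P)
s=eyes.camera_params("side");print("side px of pot top",proj(s,P))
for z in(.18,.046): print(tool([P[0],P[1],z]))
R=Ro.from_quat(monitor.get_state()["tcp_rot"]).as_matrix(); print(R, "yaw of y",np.degrees(np.arctan2(R[1,1],R[0,1])))
E
```

```text
mat [[ 0.6912 -0.0096  0.001 ]
 [ 0.4543 -0.2523  0.001 ]
 [ 0.572  -0.1317  0.001 ]]
pot3 [0.3975 0.2358 0.064 ]
side px of pot top [[299.2244 301.6676]]
[-0.8184 -0.8696  0.1054]
[-0.8185 -0.8689  0.4404]
[[-0.9692  0.2463 -0.0008]
 [ 0.2463  0.9692 -0.0019]
 [ 0.0003 -0.0021 -1.    ]] yaw of y 75.74125576775329
```

```bash
python3 -m handwheel '[[-0.818,-0.869,0.105,0,0,-0.079,1],[-0.818,-0.869,0.105,0,0,-0.079,1],[-0.818,-0.869,0.105,0,0,-0.079,1],[-0.818,-0.869,0.105,0,0,-0.079,1],[-0.818,-0.869,0.105,0,0,-0.079,1],[-0.818,-0.869,0.105,0,0,-0.079,1],[-0.818,-0.869,0.105,0,0,-0.079,1],[-0.818,-0.869,0.105,0,0,-0.079,1],[-0.818,-0.869,0.105,0,0,-0.079,1],[-0.818,-0.869,0.105,0,0,-0.079,1],[-0.818,-0.869,0.105,0,0,-0.079,1]]' 30
python3 - <<'E'
from h import *
np.set_printoptions(precision=4,suppress=True)
im=eyes.read_camera("wrist"); cv2.imwrite("pics/w1.png",im[:,:,::-1]); p=eyes.camera_params("wrist")
print(proj(p,[.3975,.2358,.064])); print(tool([.3975,.2358,.046]),monitor.get_state()["qpos"])
R=Ro.from_quat(monitor.get_state()["tcp_rot"]).as_matrix();print(R)
E
```

```text
time: 1.48
eef_pos: [0.3972, 0.2376, 0.1808]
tcp_rot: [-0.001, 1.0, 0.0, -0.0]
contact_force: [-0.1, 0.2, 0.2]
opening: 1.001
finger_force: 0.0
[[280.9901 204.9044]]
[-0.0008 -0.0047  0.3371] [ 0.3194 -0.1558  2.1216  0.0002  1.1759 -1.2528]
[[-1.     -0.0013 -0.0001]
 [-0.0013  1.      0.0001]
 [ 0.0001  0.0001 -1.    ]]
```

View pics/w1.png

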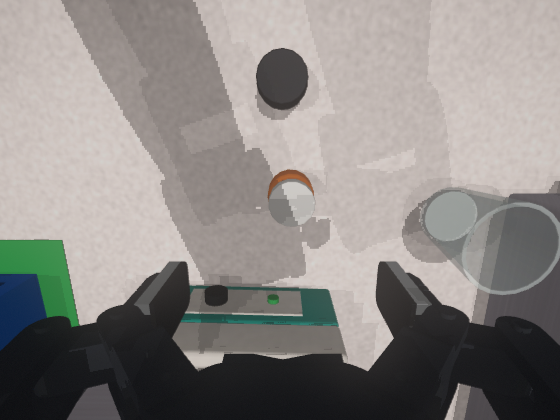

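Wrist view: the pot's cap is at about (292,203) and the black look-alike is at (282,78). I'll refine the pot's position from this view.

```bash
python3 - <<'E'
from h import *
np.set_printoptions(precision=4,suppress=True)
p=eyes.camera_params("wrist"); P=ray(p,[(292,203)],.064)[0];print(P)
for n in("top","side"): print(n,proj(eyes.camera_params(n),P))
print(tool([P[0],P[1],.046]))
print("side est",ray(eyes.camera_params("side"),[(297,307)],.064))
E
```

```text
[0.3958 0.2455 0.064 ]
top [[195.2555 260.9525]]
side [[298.5682 304.6001]]
[0.0035 0.0195 0.3371]
side est [[0.397  0.2545 0.064 ]]
```

```bash
python3 -m handwheel '[[0.002,0.015,0.15,0,0,0,1],[0.002,0.015,0.337,0,0,0,1],[0.002,0.015,0.337,0,0,0,1],[0.002,0.015,0.337,0,0,0,1],[0.002,0.015,0.337,0,0,0,-1],[0.002,0.015,0.337,0,0,0,-1],[0.002,0.015,0.337,0,0,0,-1],[0.002,0.015,0.337,0,0,0,-1],[0.002,0.015,0.337,0,0,0,-1],[0.002,0.015,0.1,0,0,0,-1],[0.002,0.015,-0.2,0,0,0,-1],[0.002,0.015,-0.5,0,0,0,-1]]' 30
python3 - <<'E'
from h import *
np.set_printoptions(precision=4,suppress=True)
# release spot basket frame (-.025,-.025)
for t in([.42,-.04,.38],[.56,-.157,.38],[.56,-.157,.062]): print(tool(t))
E
```

```text
time: 3.02
eef_pos: [0.3964, 0.2425, 0.2354]
tcp_rot: [0.0, 1.0, -0.0, -0.0]
contact_force: [1.5, -0.5, 0.0]
opening: 0.463
finger_force: 30.7
[-0.0596 -0.7061 -0.3614]
[-0.4098 -0.9984 -0.3614]
[-0.4098 -0.9983  0.4336]
```

```bash
python3 -m handwheel '[[0,0,0,0,0,0,-1],[0,0,0,0,0,0,-1]]'
python3 - <<'E'
from h import *
np.set_printoptions(precision=4,suppress=True)
for t in([.44,-.02,.38],[.56,-.157,.38],[.56,-.157,.062]): print(tool(t))
E
```

```text
time: 3.28
eef_pos: [0.3964, 0.2425, 0.2329]
tcp_rot: [0.0, 1.0, -0.0, -0.0]
contact_force: [-0.3, 1.2, -1.2]
opening: 0.464
finger_force: 30.7
[-0.1092 -0.6563 -0.3676]
[-0.4095 -0.9986 -0.3678]
[-0.41   -0.9984  0.4272]
```

```bash
python3 -m handwheel '[[-0.05,-0.1,-0.15,0,0,0,-1],[-0.109,-0.3,-0.24,0,0,0,-1],[-0.109,-0.45,-0.24,0,0,0,-1],[-0.109,-0.6,-0.24,0,0,0,-1],[-0.109,-0.75,-0.24,0,0,0,-1],[-0.25,-0.88,-0.2,0,0,0,-1],[-0.41,-0.998,-0.1,0,0,0,-1],[-0.41,-0.998,0.0,0,0,0,-1],[-0.41,-0.998,0.0,0,0,0,-1],[-0.41,-0.998,0.05,0,0,0,-1],[-0.41,-0.998,0.05,0,0,0,-1]]'
python3 - <<'E'
from h import *
np.set_printoptions(precision=4,suppress=True)
print(tool([.56,-.157,.062]))
E
```

```text
time: 4.65
eef_pos: [0.5585, -0.1553, 0.2097]
tcp_rot: [0.0, 1.0, 0.002, -0.003]
contact_force: [-1.0, 0.7, -0.7]
opening: 0.468
finger_force: 30.8
[-0.0062 -0.0055  0.3693]
```

```bash
python3 -m handwheel '[[-0.004,-0.004,0.15,0,0,0,-1],[-0.004,-0.004,0.28,0,0,0,-1],[-0.004,-0.004,0.365,0,0,0,-1],[-0.004,-0.004,0.365,0,0,0,-1],[-0.004,-0.004,0.365,0,0,0,-1],[-0.004,-0.004,0.365,0,0,0,0.35],[-0.004,-0.004,0.365,0,0,0,0.35],[-0.004,-0.004,0.365,0,0,0,0.35],[-0.004,-0.004,0.25,0,0,0,0.35],[-0.004,-0.004,0.1,0,0,0,0.35],[-0.004,-0.004,-0.05,0,0,0,0.35],[-0.004,-0.004,-0.05,0,0,0,0.35]]'
python3 - <<'E'
from h import *
np.set_printoptions(precision=4,suppress=True)
im=eyes.read_camera("wrist"); p=eyes.camera_params("wrist")
cv2.imwrite("pics/w2.png",im[:,:,::-1])
print(p["R"],-p["R"].T@p["t"], proj(p,[[.585,-.2585,.094]]))
for z in(.2,.088): print(tool([.585,-.2585,z]))
E
```

```text
time: 6.15
eef_pos: [0.5655, -0.1596, 0.2414]
tcp_rot: [0.0, 1.0, -0.003, 0.006]
contact_force: [-0.3, 0.6, 0.1]
opening: 0.675
finger_force: 0.0
[[ 0.0009  1.     -0.0027]
 [ 0.9609 -0.0002  0.2767]
 [ 0.2767 -0.0028 -0.9609]] [ 0.4937 -0.1591  0.3887] [[181.9416 217.7439]]
[-0.0525 -0.2487  0.0948]
[-0.0506 -0.2479  0.3747]
```

View pics/w2.png

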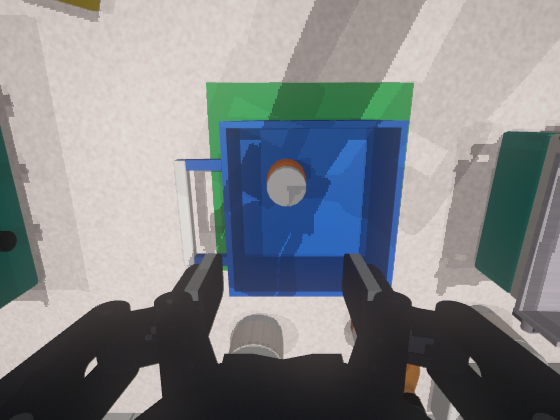

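The pot is standing in the basket at (287,185). The handle bar runs from (179,162) to (187,265), which matches my estimate.

```bash
python3 -m handwheel '[[-0.055,-0.15,0,0,0,0,-0.3],[-0.055,-0.248,0.05,0,0,0,-0.3],[-0.055,-0.248,0.1,0,0,0,-0.3],[-0.055,-0.248,0.1,0,0,0,-0.3],[-0.055,-0.248,0.1,0,0,0,-0.3],[-0.055,-0.248,0.1,0,0,0,-0.3]]'
python3 - <<'E'
from h import *
np.set_printoptions(precision=4,suppress=True)
print(tool([.584,-.2585,.088]),Ro.from_quat(monitor.get_state()["tcp_rot"]).as_matrix())
E
```

```text
time: 6.95
eef_pos: [0.5848, -0.2566, 0.1948]
tcp_rot: [-0.0, 1.0, -0.0, 0.001]
contact_force: [0.6, -0.3, 0.3]
opening: 0.347
finger_force: 0.0
[ 0.0024 -0.0045  0.2669] [[-1.     -0.0007  0.0016]
 [-0.0007  1.     -0.0009]
 [-0.0016 -0.0009 -1.    ]]
```

```bash
python3 -m handwheel '[[0.002,-0.004,0.1,0,0,0,-0.3],[0.002,-0.004,0.2,0,0,0,-0.3],[0.002,-0.004,0.267,0,0,0,-0.3],[0.002,-0.004,0.267,0,0,0,-0.3],[0.002,-0.004,0.267,0,0,0,-0.3],[0.002,-0.004,0.267,0,0,0,-1],[0.002,-0.004,0.267,0,0,0,-1],[0.002,-0.004,0.267,0,0,0,-1],[0.002,-0.004,0.267,0,0,0,-1]]' 40
```

```text
time: 8.07
eef_pos: [0.5834, -0.259, 0.0869]
tcp_rot: [0.0, 1.0, -0.0, 0.0]
contact_force: [-0.0, -0.5, -0.1]
opening: -0.002
finger_force: 0.0
```

The fingers closed fully without catching the bar, so I'll look.

```bash
python3 - <<'E'
from h import *
np.set_printoptions(precision=4,suppress=True)
a=eyes.read_camera("top")[120:280,260:420]; b=eyes.read_camera("side")[140:260,220:380]
cv2.imwrite("pics/c3.png",np.hstack([cv2.resize(x,(400,360),interpolation=cv2.INTER_CUBIC) for x in(a,b)])[:,:,::-1])
E
```

```text
(no output)
```

View pics/c3.png

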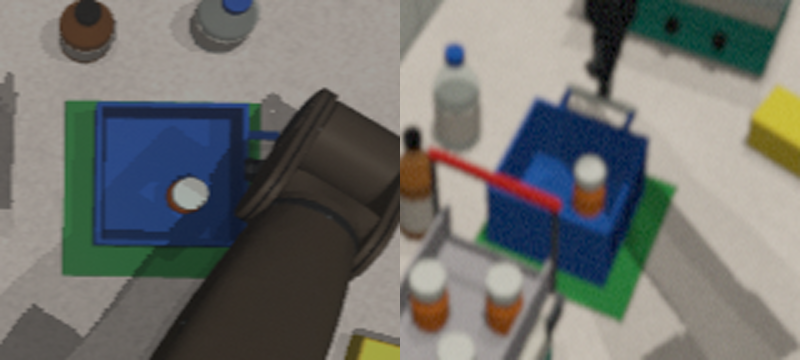

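```bash
python3 - <<'E'
from h import *
np.set_printoptions(precision=4,suppress=True)
s=eyes.camera_params("side");t=eyes.camera_params("top")
X=[[.53,-.2585,.088],[.64,-.2585,.088],[.5834,-.259,.068],[.5834,-.259,.087]]
print(proj(s,X)); print("top bar",ray(t,[(373.3,193)],.094))
a=eyes.read_camera("side"); cv2.imwrite("pics/s4.png",cv2.resize(a[140:230,240:360],(800,600),interpolation=cv2.INTER_CUBIC)[:,:,::-1]); print(monitor.get_state()["opening"])
E
```

```text
[[315.2459 177.22  ]
 [287.5526 168.9623]
 [301.4045 177.1108]
 [301.7077 173.2941]]
top bar [[ 0.5985 -0.2602  0.094 ]]
-0.0024900782305679586
```

View pics/s4.png

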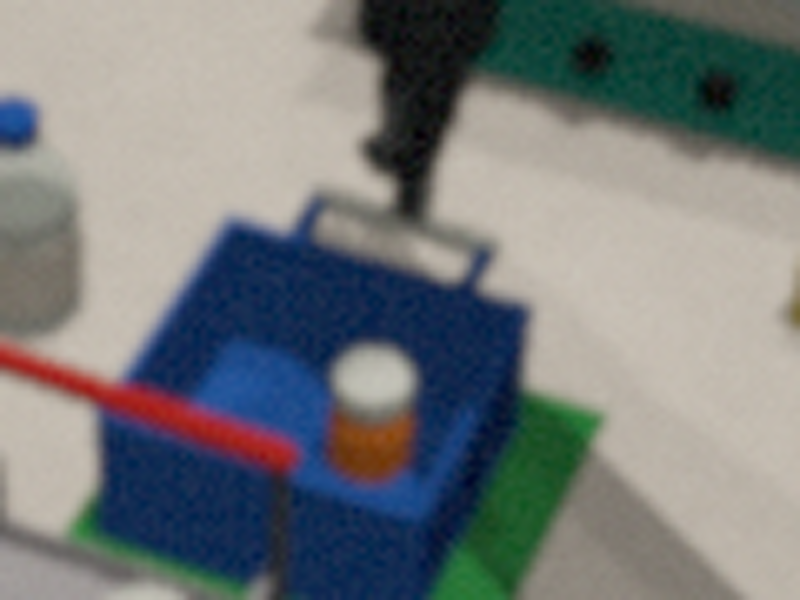

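```bash
python3 -m handwheel '[[0,0.005,0,0,0,0,-1],[0,0.01,0,0,0,0,-1],[0,0.015,0,0,0,0,-1],[0,0.02,0,0,0,0,-1],[0,0.025,0,0,0,0,-1],[0,0.03,0,0,0,0,-1]]' 40
python3 - <<'E'
from h import *
np.set_printoptions(precision=4,suppress=True)
a=eyes.read_camera("top")[:,:,::-1]; hsv=cv2.cvtColor(a,cv2.COLOR_BGR2HSV); m=cv2.inRange(hsv,(100,120,30),(130,255,255)); m[:155]=0;m[240:]=0;m[:,:270]=0;m[:,385:]=0
q=np.argwhere(m[160:225].any(0)); print("basket left col",[int(np.median(q[:1]))], "row extents",np.argwhere(m.any(1))[[0,-1]].ravel(), "earlier left 297")
E
```

```text
time: 8.98
eef_pos: [0.5834, -0.2468, 0.0868]
tcp_rot: [0.0, 1.0, -0.0, 0.0]
contact_force: [-0.0, 1.7, 0.8]
opening: 0.001
finger_force: 0.0
basket left col [297] row extents [165 229] earlier left 297
```

```bash
python3 - <<'E'
from h import *
np.set_printoptions(precision=4,suppress=True)
a=eyes.read_camera("side")[140:230,240:360]; b=eyes.read_camera("wrist")
p=eyes.camera_params("wrist"); print(proj(p,[[.5834,-.2585,.094],[.5834,-.2468,.068]]),-p["R"].T@p["t"])
cv2.imwrite("pics/v8.png",np.hstack([cv2.resize(x,(400,400),interpolation=cv2.INTER_CUBIC) for x in(a,b)])[:,:,::-1])
E
```

```text
[[260.5422 266.3047]
 [283.6715 246.6513]] [ 0.5143 -0.2475  0.2384]
```

View pics/v8.png

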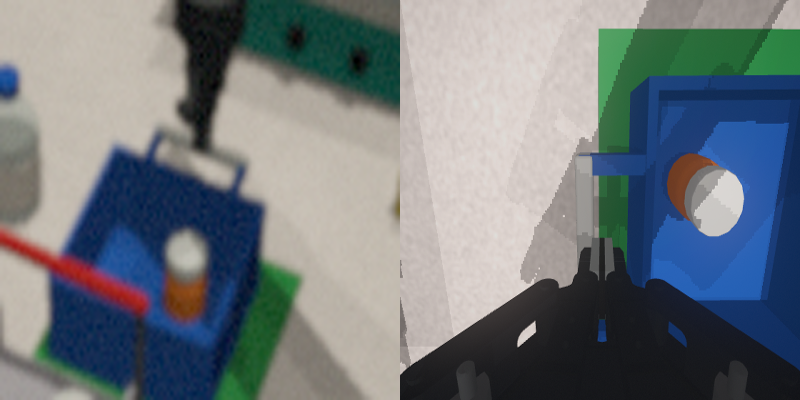

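```bash
python3 - <<'E'
from h import *
np.set_printoptions(precision=4,suppress=True)
p=eyes.camera_params("wrist"); s=eyes.camera_params("side")
P=[c["K"]@np.c_[c["R"],c["t"]] for c in(p,s)]
X=cv2.triangulatePoints(P[0],P[1],np.array([[280.],[250.]]),np.array([[301.5],[173.8]])); print((X[:3]/X[3]).ravel())
st=monitor.get_state(); print(st["eef_pos"],st["opening"],st["contact_force"])
for z in(.068,.08,.09,.1): print(z,proj(p,[.5834,-.2468,z]),proj(s,[.5834,-.2468,z]))
E
```

```text
[ 0.5789 -0.2489  0.0928]
[ 0.5834 -0.2469  0.0867] -0.0005750159523827487 [ 0.2392 -0.8345  0.4493]
0.068 [[283.6715 246.6513]] [[300.2159 179.1231]]
0.08 [[283.7659 254.9991]] [[300.4009 176.7202]]
0.09 [[283.8548 262.8674]] [[300.5567 174.6965]]
0.1 [[283.9551 271.7327]] [[300.714  172.6533]]
```

The triangulated tip is at z≈0.093, about 25 mm higher than the nominal offset gives, so the fingers closed just above the bar. I'll reopen, go about 22 mm lower and close again, watching the force.

```bash
python3 -m handwheel '[[0,0,-0.05,0,0,0,-0.3],[0,-0.03,-0.05,0,0,0,-0.3],[0,-0.03,-0.05,0,0,0,-0.3],[0,-0.03,-0.02,0,0,0,-0.3],[0,-0.03,0.02,0,0,0,-0.3],[0,-0.03,0.06,0,0,0,-0.3],[0,-0.03,0.06,0,0,0,-0.3]]' 40
python3 -m handwheel '[[0,0,0,0,0,0,-1],[0,0,0,0,0,0,-1],[0,0,0,0,0,0,-1],[0,0,0,0,0,0,-1]]' 40
```

```text
time: 10.0
eef_pos: [0.5817, -0.2577, 0.0595]
tcp_rot: [0.0, 1.0, 0.002, -0.002]
contact_force: [-0.1, 0.0, 0.3]
opening: 0.35
finger_force: 0.0
time: 10.5
eef_pos: [0.5834, -0.259, 0.0628]
tcp_rot: [0.0, 1.0, -0.0, 0.0]
contact_force: [0.4, -0.7, -2.7]
opening: 0.13
finger_force: 41.8
```

```bash
python3 -m handwheel '[[0,0.01,0,0,0,0,-1],[0,0.03,0,0,0,0,-1],[-0.005,0.06,0,0,0,0,-1],[-0.01,0.1,0,0,0,0.005,-1],[-0.015,0.14,0,0,0,0.0095,-1],[-0.021,0.18,0,0,0,0.0095,-1],[-0.021,0.22,0,0,0,0.0095,-1],[-0.021,0.26,0,0,0,0.0095,-1],[-0.021,0.29,0,0,0,0.0095,-1],[-0.021,0.315,0,0,0,0.0095,-1],[-0.021,0.33,0,0,0,0.0095,-1],[-0.021,0.33,0,0,0,0.0095,-1]]' 40
python3 - <<'E'
from h import *
np.set_printoptions(precision=4,suppress=True)
im=eyes.read_camera("top")[:,:,::-1]; cv2.imwrite("pics/top9.png",im); hsv=cv2.cvtColor(im,cv2.COLOR_BGR2HSV)
m=cv2.inRange(hsv,(100,120,30),(130,255,255)); m[:155]=0;m[240:]=0;m[:,:220]=0;m[:,385:]=0
m=cv2.morphologyEx(m,cv2.MORPH_OPEN,np.ones((3,3)))
t=eyes.camera_params("top")
for r in range(160,232,6):
    c=np.flatnonzero(m[r]); print(r,(c[0],c[-1]) if len(c) else None,end=" ")
th=-.03; Rz=np.array([[np.cos(th),-np.sin(th)],[np.sin(th),np.cos(th)]])
def B(o,x,y): return np.r_[Rz@[x,y]+o,.095]
o=np.array([.5915,-.001])
print([proj(t,B(o,x,y)).round(1).tolist() for x,y in((-.09,-.086),(.09,-.086),(.09,.086),(-.09,.086))])
E
```

```text
time: 12.0
eef_pos: [0.5918, -0.1258, 0.0626]
tcp_rot: [0.015, 1.0, 0.001, -0.0]
contact_force: [0.1, 1.7, -0.1]
opening: 0.13
finger_force: 42.0
160 (np.int64(263), np.int64(278)) 166 (np.int64(265), np.int64(313)) 172 (np.int64(260), np.int64(312)) 178 (np.int64(260), np.int64(312)) 184 (np.int64(260), np.int64(309)) 190 (np.int64(259), np.int64(305)) 196 (np.int64(259), np.int64(305)) 202 (np.int64(259), np.int64(303)) 208 (np.int64(258), np.int64(300)) 214 (np.int64(258), np.int64(298)) 220 (np.int64(253), np.int64(299)) 226 None [[[310.5, 227.1]], [[313.2, 163.8]], [[252.9, 161.1]], [[249.6, 224.2]]]
```

```bash
python3 -m handwheel '[[0,0.01,0,0,0,0,-1],[0,0.02,0,0,0,0,-1],[0,0.025,0,0,0,0,-1],[0,0.025,0,0,0,0,-1]]' 40
python3 -m handwheel '[[0,0.005,0,0,0,0,-1],[0,0.010,0,0,0,0,-1],[0,0.010,0,0,0,0,-1]]' 40
```

```text
time: 12.55
eef_pos: [0.5922, -0.1169, 0.0626]
tcp_rot: [0.015, 1.0, 0.0, 0.0]
contact_force: [0.6, -2.6, -1.7]
opening: 0.132
finger_force: 41.9
time: 12.92
eef_pos: [0.5923, -0.1127, 0.0626]
tcp_rot: [0.015, 1.0, 0.0, -0.0]
contact_force: [-0.1, -0.8, -1.7]
opening: 0.129
finger_force: 41.9
```

```bash
python3 -m handwheel '[[0,0.005,0,0,0,0,-1],[0,0.010,0,0,0,0,-1],[0,0.010,0,0,0,0,-1]]' 40
python3 -m handwheel '[[0,0.005,0,0,0,0,-1],[0,0.010,0,0,0,0,-1],[0,0.010,0,0,0,0,-1]]' 40
```

```text
time: 13.3
eef_pos: [0.5926, -0.1121, 0.063]
tcp_rot: [0.015, 1.0, -0.003, 0.0]
contact_force: [-0.8, -10.9, -2.8]
opening: 0.13
finger_force: 41.7
time: 13.68
eef_pos: [0.5927, -0.1122, 0.0636]
tcp_rot: [0.014, 1.0, -0.007, 0.0]
contact_force: [-2.1, -21.6, -2.7]
opening: 0.129
finger_force: 41.8
```

```bash
python3 -m handwheel '[[0,-0.02,0,0,0,0,-1],[0,-0.02,0,0,0,0,-1],[0,-0.02,0,0,0,0,-0.3],[0,-0.02,0,0,0,0,-0.3],[0,-0.02,0,0,0,0,-0.3],[0,-0.02,-0.15,0,0,0,-0.3],[0,-0.02,-0.3,0,0,0,-0.3],[0,-0.02,-0.45,0,0,0,-0.3],[0,-0.02,-0.6,0,0,0,-0.3],[0,-0.02,-0.75,0,0,0,-0.4],[0,-0.02,-0.75,0,0,0,-0.55],[0,-0.02,-0.75,0,0,0,-0.55]]' 40
python3 - <<'E'
from h import *
np.set_printoptions(precision=4,suppress=True)
for z in(.36,.238): print(tool([.5985,.0845,z]))
im=eyes.read_camera("top")[:,:,::-1]; cv2.imwrite("pics/top10.png",im); hsv=cv2.cvtColor(im,cv2.COLOR_BGR2HSV)
m=cv2.inRange(hsv,(0,140,60),(8,255,255))|cv2.inRange(hsv,(172,140,60),(180,255,255)); m[:140]=0;m[230:]=0;m[:,:235]=0;m[:,262:]=0
print(cv2.minAreaRect(np.argwhere(m)[:,::-1].astype(np.float32)))
w=cv2.inRange(hsv,(0,0,130),(180,40,255)); w[:,:300]=0
E
```

```text
time: 15.18
eef_pos: [0.5921, -0.1126, 0.3623]
tcp_rot: [0.015, 1.0, 0.0, -0.0]
contact_force: [-0.7, -0.0, -0.3]
opening: 0.229
finger_force: 0.0
[-0.0011  0.4931  0.0059]
[-0.0012  0.493   0.3109]
((246.3108367919922, 183.49021911621094), (4.838359832763672, 69.16617584228516), 2.9609360694885254)
```

```bash
python3 -m handwheel '[[-0.001,0.15,0,0,0,0,-0.5],[-0.001,0.3,0,0,0,0,-0.5],[-0.001,0.42,0,0,0,0,-0.5],[-0.001,0.493,0,0,0,0,-0.5],[-0.001,0.493,0,0,0,0,-0.5],[-0.001,0.493,0,0,0,0,-0.5],[-0.001,0.493,0.1,0,0,0,-0.5],[-0.001,0.493,0.19,0,0,0,-0.5],[-0.001,0.493,0.19,0,0,0,-0.5]]' 40
python3 -m handwheel '[[0,0,0.04,0,0,0,-0.5],[0,0,0.08,0,0,0,-0.5],[0,0,0.12,0,0,0,-0.5],[0,0,0.12,0,0,0,-0.5]]' 40
```

```text
time: 16.35
eef_pos: [0.5967, 0.0827, 0.2821]
tcp_rot: [0.016, 1.0, -0.0, -0.004]
contact_force: [0.3, -0.7, -0.5]
opening: 0.247
finger_force: 0.0
time: 16.85
eef_pos: [0.5977, 0.0842, 0.2365]
tcp_rot: [0.015, 1.0, 0.0, -0.002]
contact_force: [0.4, -0.3, 0.1]
opening: 0.246
finger_force: 0.0
```

```bash
python3 -m handwheel '[[0,-0.02,0,0,0,0,-0.5],[0,-0.045,0.002,0,0,0,-0.5],[0,-0.077,0.007,0,0,0,-0.5],[0,-0.11,0.015,0,0,0,-0.5],[0,-0.142,0.027,0,0,0,-0.5],[0,-0.172,0.042,0,0,0,-0.5],[0,-0.2,0.059,0,0,0,-0.5],[0,-0.227,0.08,0,0,0,-0.5],[0,-0.252,0.102,0,0,0,-0.5],[0,-0.252,0.102,0,0,0,-0.5]]' 40
python3 -m handwheel '[[0,0,0,0,0,0,-0.5],[0,-0.012,0.013,0,0,0,-0.5],[0,-0.022,0.026,0,0,0,-0.5],[0,-0.032,0.04,0,0,0,-0.5],[0,-0.042,0.053,0,0,0,-0.5],[0,-0.05,0.065,0,0,0,-0.5],[0,-0.056,0.076,0,0,0,-0.5],[0,-0.056,0.076,0,0,0,-0.5],[0,-0.056,0.076,0,0,0,-0.5],[0,-0.056,0.076,0,0,0,-0.5]]' 40
python3 - <<'E'
from h import *
np.set_printoptions(precision=4,suppress=True)
a=eyes.read_camera("side"); t=eyes.read_camera("top")
cv2.imwrite("pics/v9.png",np.hstack([cv2.resize(x,(400,400),interpolation=cv2.INTER_CUBIC) for x in(a[130:310,190:370],t[120:260,140:360])])[:,:,::-1])
E
```

```text
time: 18.1
eef_pos: [0.5947, -0.0177, 0.196]
tcp_rot: [0.016, 1.0, -0.0, -0.002]
contact_force: [-0.1, 2.0, 1.0]
opening: 0.249
finger_force: 1.0
time: 19.35
eef_pos: [0.595, -0.0387, 0.1675]
tcp_rot: [0.015, 1.0, 0.0, 0.0]
contact_force: [0.0, 4.3, -1.5]
opening: 0.251
finger_force: 2.0
```

View pics/v9.png

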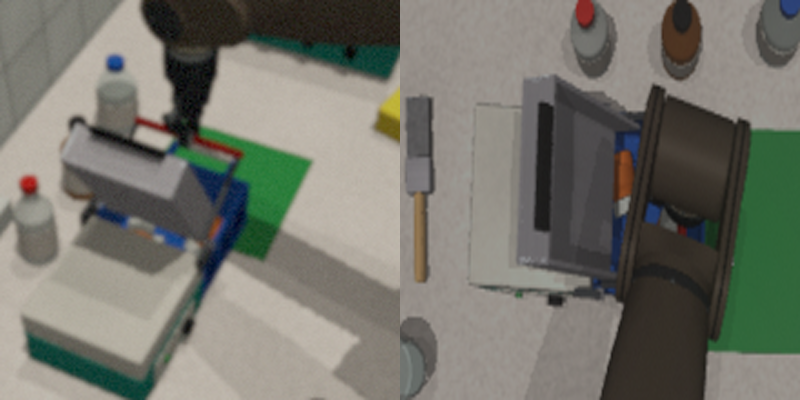

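```bash
python3 -m handwheel '[[0,0,0,0,0,0,-0.5],[0,-0.004,0.006,0,0,0,-0.5],[0,-0.004,0.006,0,0,0,-0.5],[0,-0.004,0.006,0,0,0,-0.5],[0,0,0,0,0,0,-0.5],[0,0.014,-0.023,0,0,0,-0.5],[0,0.034,-0.05,0,0,0,-0.5],[0,0.056,-0.076,0,0,0,-0.5],[0,0.081,-0.098,0,0,0,-0.5],[0,0.108,-0.119,0,0,0,-0.5],[0,0.136,-0.136,0,0,0,-0.5],[0,0.166,-0.151,0,0,0,-0.5]]' 40
python3 -m handwheel '[[0,0.03,-0.012,0,0,0,-0.5],[0,0.06,-0.02,0,0,0,-0.5],[0,0.085,-0.024,0,0,0,-0.5],[0,0.11,-0.026,0,0,0,-0.5],[0,0.13,-0.027,0,0,0,-0.5],[0,0.14,-0.027,0,0,0,-0.5],[0,0.14,-0.027,0,0,0,-0.5]]' 40
```

```text
time: 20.95
eef_pos: [0.5965, 0.0286, 0.2279]
tcp_rot: [0.015, 1.0, 0.0, -0.001]
contact_force: [0.0, 4.8, -4.1]
opening: 0.251
finger_force: 2.4
time: 21.82
eef_pos: [0.5995, 0.0825, 0.2398]
tcp_rot: [0.015, 1.0, -0.001, 0.001]
contact_force: [-0.2, 0.4, -1.0]
opening: 0.251
finger_force: 0.0
```

Now lift clear, move out past the basket's -y side, and check the tray and basket from above.

```bash
python3 -m handwheel '[[0,0.002,-0.05,0,0,0,-0.5],[0,0.002,-0.15,0,0,0,-0.5],[0,0.002,-0.3,0,0,0,-0.4],[0,-0.1,-0.31,0,0,0,-0.3],[0,-0.25,-0.31,0,0,0,-0.3],[0,-0.4,-0.31,0,0,0,-0.3],[0,-0.49,-0.31,0,0,0,-0.3],[0,-0.49,-0.31,0,0,0,-0.3],[0,-0.49,-0.31,0,0,0,-0.3]]' 40
python3 - <<'E'
from h import *
np.set_printoptions(precision=4,suppress=True)
a=eyes.read_camera("side"); t=eyes.read_camera("top"); w=eyes.read_camera("wrist")
cv2.imwrite("pics/v10.png",np.hstack([cv2.resize(x,(400,500),interpolation=cv2.INTER_CUBIC) for x in(a[150:310,195:335],w)])[:,:,::-1])
hsv=cv2.cvtColor(t[:,:,::-1].copy(),cv2.COLOR_BGR2HSV)
m=cv2.inRange(hsv,(0,140,60),(8,255,255))|cv2.inRange(hsv,(172,140,60),(180,255,255)); m[:140]=0;m[230:]=0;m[:,:235]=0;m[:,262:]=0
print("bar",cv2.minAreaRect(np.argwhere(m)[:,::-1].astype(np.float32)))
p=eyes.camera_params("wrist"); print(proj(p,[[.5923,-.1127,.094]]),tool([.5923,-.1127,.0628]))
E
```

```text
time: 22.95
eef_pos: [0.5929, -0.1125, 0.3641]
tcp_rot: [0.015, 1.0, -0.0, 0.001]
contact_force: [-0.7, -0.1, 1.2]
opening: 0.349
finger_force: 0.0
bar ((246.33091735839844, 183.49139404296875), (4.841203689575195, 69.16488647460938), 2.9108378887176514)
[[281.9311 175.7091]] [ 0.0019 -0.0031  0.7514]
```

View pics/v10.png

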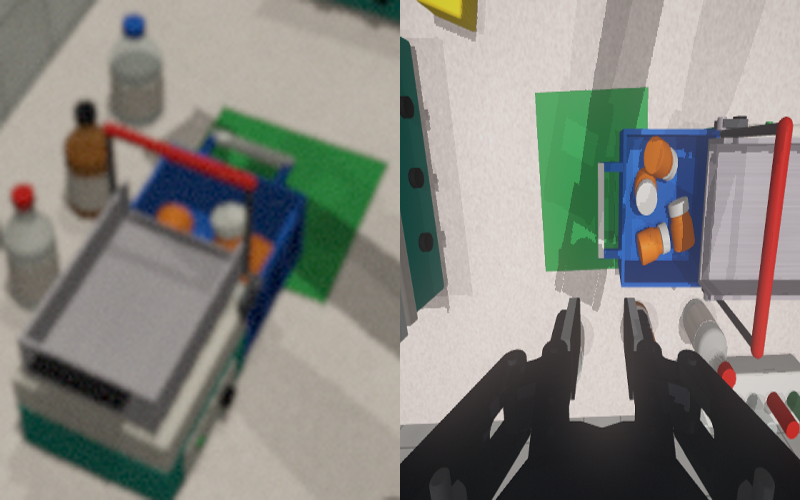

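Last view: the tray is flat and empty. All four pots lie in the basket, at (656,157), (646,190), (681,225) and (655,243). The handle is at (601,211), as predicted. Next I regrip it.

```bash
python3 -m handwheel '[[0.002,-0.003,0.15,0,0,0,-0.3],[0.002,-0.003,0.3,0,0,0,-0.3],[0.002,-0.003,0.45,0,0,0,-0.3],[0.002,-0.003,0.57,0,0,0,-0.3],[0.002,-0.003,0.64,0,0,0,-0.3],[0.002,-0.003,0.69,0,0,0,-0.3],[0.002,-0.003,0.75,0,0,0,-0.3],[0.002,-0.003,0.75,0,0,0,-0.3],[0.002,-0.003,0.75,0,0,0,-1],[0.002,-0.003,0.75,0,0,0,-1],[0.002,-0.003,0.75,0,0,0,-1],[0.002,-0.003,0.75,0,0,0,-1]]' 40
python3 - <<'E'
from h import *
np.set_printoptions(precision=4,suppress=True)
print(tool([.574,-.2577,.0628]))
E
```

```text
time: 24.6
eef_pos: [0.593, -0.1138, 0.0644]
tcp_rot: [0.015, 1.0, -0.0, 0.001]
contact_force: [-0.1, 1.9, 5.6]
opening: 0.129
finger_force: 41.3
[ 0.0366 -0.361   0.0039]
```

```bash
python3 -m handwheel '[[0,-0.01,0,0,0,0,-1],[0,-0.03,0,0,0,0,-1],[0.004,-0.06,0,0,0,0,-1],[0.01,-0.1,0,0,0,0,-1],[0.016,-0.14,0,0,0,-0.004,-1],[0.022,-0.18,0,0,0,-0.0095,-1],[0.028,-0.22,0,0,0,-0.0095,-1],[0.034,-0.26,0,0,0,-0.0095,-1],[0.037,-0.3,0,0,0,-0.0095,-1],[0.037,-0.33,0,0,0,-0.0095,-1],[0.037,-0.35,0,0,0,-0.0095,-1],[0.037,-0.361,0,0,0,-0.0095,-1]]' 40
python3 -m handwheel '[[0,0,0,0,0,0,-1],[0,0,0,0,0,0,-1],[0,0,0,0,0,0,-0.3],[0,0,0,0,0,0,-0.3],[0,0,0,0,0,0,-0.3],[0,0,-0.1,0,0,0,-0.3],[0,0,-0.25,0,0,0,-0.3],[0,0,-0.4,0,0,0,-0.3],[0,-0.15,-0.55,0,0,0,-0.3],[0,-0.3,-0.6,0,0,0,-0.3],[0,-0.4,-0.6,0,0,0,-0.3],[0,-0.4,-0.6,0,0,0,-0.3]]'
python3 - <<'E'
from h import *
np.set_printoptions(precision=4,suppress=True)
t=eyes.read_camera("top")[:,:,::-1].copy(); cv2.imwrite("pics/end.png",t); hsv=cv2.cvtColor(t,cv2.COLOR_BGR2HSV); p=eyes.camera_params("top")
b=cv2.inRange(hsv,(100,120,30),(130,255,255)); b[:155]=0;b[250:]=0;b[:,:270]=0;b[:,385:]=0
o=cv2.morphologyEx(cv2.morphologyEx(b,cv2.MORPH_CLOSE,np.ones((25,25))),cv2.MORPH_OPEN,np.ones((15,15)))
c=max(cv2.findContours(o,0,1)[0],key=cv2.contourArea); r=cv2.minAreaRect(c); print(r,ray(p,cv2.boxPoints(r),.095))
g=cv2.inRange(hsv,(45,100,30),(85,255,255)); g[:150]=0;g[260:]=0;g[:,:270]=0;g[:,385:]=0
q=np.argwhere(g); print("mat rows/cols",q.min(0),q.max(0))
f=cv2.inRange(hsv,(5,150,60),(18,255,255)); f[:155]=0;f[250:]=0
n,_,st,ce=cv2.connectedComponentsWithStats(f); print([(s[4],x.round()) for s,x in zip(st[1:],ce[1:]) if s[4]>8])
d=cv2.absdiff(cv2.imread("pics/top0.png"),t).max(2); d=cv2.morphologyEx((d>50).astype(np.uint8),cv2.MORPH_OPEN,np.ones((3,3)))
n,_,st,ce=cv2.connectedComponentsWithStats(d); print("changed",[(s[4],x.round()) for s,x in zip(st[1:],ce[1:]) if s[4]>20])
E
```

```text
time: 26.1
eef_pos: [0.5725, -0.2553, 0.0629]
tcp_rot: [0.001, 1.0, 0.003, -0.001]
contact_force: [-0.0, 8.8, 5.4]
opening: 0.129
finger_force: 41.6
time: 27.6
eef_pos: [0.5714, -0.4222, 0.3027]
tcp_rot: [0.003, 1.0, -0.001, 0.0]
contact_force: [-0.3, 0.8, -0.4]
opening: 0.346
finger_force: 0.0
((326.5, 200.5), (63.0, 61.0), 90.0) [[ 0.6634 -0.0409  0.095 ]
 [ 0.666  -0.2137  0.095 ]
 [ 0.4876 -0.2149  0.095 ]
 [ 0.4845 -0.0437  0.095 ]]
mat rows/cols [165 285] [243 363]
[(np.int32(199), array([331., 184.])), (np.int32(199), array([309., 190.])), (np.int32(287), array([329., 220.]))]
changed [(np.int32(24598), array([434., 299.])), (np.int32(114), array([221., 175.])), (np.int32(104), array([314., 168.])), (np.int32(314), array([329., 184.])), (np.int32(28), array([368., 179.])), (np.int32(300), array([309., 192.])), (np.int32(24), array([363., 184.])), (np.int32(141), array([197., 198.])), (np.int32(91), array([234., 202.])), (np.int32(253), array([387., 206.])), (np.int32(554), array([330., 215.])), (np.int32(27), array([558., 209.])), (np.int32(63), array([367., 222.])), (np.int32(27), array([305., 223.])), (np.int32(2658), array([272., 296.])), (np.int32(99), array([204., 256.])), (np.int32(5064), array([130., 325.])), (np.int32(2447), array([218., 382.])), (np.int32(187), array([297., 354.])), (np.int32(293), array([ 17., 371.]))]
```

```bash
python3 -c "
from plant import ctrl; print(ctrl.sign_off())"
```

```text
the job is handed in; nothing more can be done
None
```

The job is handed in at about 28 s of the 69 s: the basket is back on its mat, clear of the edges, the tray is flat and empty, and all four pots were seen in the basket just before the final slide (the last image shows only three orange patches, the largest probably two pots touching); nothing suggests the other items moved, though the arm hid the yellow box in the final check.

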